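Tap the plaster mould home under the lever press

ROBOT

A 6-joint arm with a two-finger parallel gripper is mounted at the origin on the work surface. World frame = base frame: x ahead of the robot, y to its left, z up, the work surface at z = 0. Lengths are in m, angles in rad, forces in N, time in s.
With the tool pointing down it reaches from about 0.225 to 0.875 m from the base axis. Payload 3.4 kg.
Tool frame: the origin (TCP) lies at the very end of the fingers, on their centre line; the grasp point (between the pads) lies 19 mm behind it; z points along the fingers, y is the line along which they close (so a half turn about z gives the same grasp; the last joint's range is limited). The gripper opens to 85 mm and grips with 20 to 120 N. Pads are 22 mm wide; open, the fingers measure 114 mm over their backs; the gripper's body (76 mm by 85 mm) begins 54 mm behind the grasp point. The pads swing forward as they close: fully open they stand 13 mm farther back than shut.
Start: joints at [-1.237, 0.276, 1.505, -0, 1.361, -0.121], TCP at [0.253, -0.517, 0.231] pointing down, gripper open.
Joint ranges: [-2.89, 2.89], [-0.75, 2.08], [0.22, 2.7], [-1.18, 4.32], [0.11, 2.71], [-2.7, 2.7]. Speed limits (rad/s): [2.57, 2.57, 3.14, 3.14, 3.14, 3.14].

INTERFACE

Orientations are given as a unit quaternion [w, x, y, z].
In Python, from rig import manip, get_image, camera_info gives the robot as it stands. The module is installed in compiled form; this text tells all that it offers.
- The arm moves only by the shell command python3 -m crank 'ROWS' [FORCE]. ROWS is a JSON object of lists of equal length, an entry for each row: "translation": the shift along the tool's x, y, z in mm, a list of three; "roll": the turn about the tool's z in rad; "fingers": the opening, from 0 (shut) to 1 (fully open). A call has 1 to 8 rows; each row shifts and turns the commanded pose from where the row before left it, along the tool's axes as they then stand; what a row does not reach is not made up. A row lasts 1/10 s, in which the tool goes at most 50 mm and 8.59 degrees, less where a joint would pass 70% of its speed; a pose out of reach is approached as far as the arm can. A call is refused whole if a number of a shift passes 50 or a number of a turn 0.15, either way. A call with a gripper value outside its range is refused whole. The fingers move at their own pace and stop on an object; FORCE is the grip in N (left out, the last holds). Time passes only in rows, so rows that do not move let the fingers close. It gives the time, the measured TCP pose, the force, the opening and the grip force at its end, in the units of the state.
- manip.get_state(): the state, without advancing time (a new reading comes with each control period).
- get_image(name): name is "side" or "top" or "wrist"; returns the picture (480x640x3 uint8, blue, green, red); there is no depth.
- camera_info(name): a dict with "mtx" (3x3 intrinsics, pixels), "rvec" (rotation vector, rad) and "tvec" (3), from world to camera coordinates, as OpenCV has them. Camera axes: x right, y down, z forward; pixel columns grow to the right and rows downward; lengths in m; the calibration is good to about 2 mm. A picture is of the moment at which its call begins: read the wrist's pose just before it. camera_info takes no time and is no camera call; for the wrist camera it gives the pose at the moment of the call.
- manip.sign_off(): hands the job in; it is judged then, once.
The state is a dict: "clock": time; "qpos": joint angles; "qd": joint speeds; "effort": joint torques, N m; "position": TCP position; "ee_rot": TCP orientation; "contact_force": force on the tool from outside, world axes, zero at the start; "moment": the same for the moment, N m; "width": finger opening in m; "gripper_force": force on a finger pad.
Only numpy, scipy, OpenCV 4.12 (cv2) and the standard library are available. Lean on these libraries where they do the work, as an engineer would, in place of code of your own. Each camera call takes 0.05 s, during which the arm holds its last target. There are 200 camera calls.

TASK

Pick the boxwood modelling tool up from its rest and, touching the white plaster mould only with the tool, gently nudge the mould back between the guide strips of the lever press until it sits against the stop hidden under the press head, without pushing that stop out of its setting. Then lay the tool back in the notches of its rest, and leave the other things on the bench where they are.

Things in the scene. Friction and masses are not known exactly. Their poses are not given: they have to be found in the camera images.
- press: Dark green cast-iron lever hand press, fixed. Origin on the slab under the ram axis; x points from its open front to the column (the way the mould is pushed), z up. Foot casting 150 mm wide, 26 mm high, from x -140 to +190 mm. Round platen 80 mm wide, underside 124 mm above the slab. Head 62 mm wide, from x -42 mm back, 200 to 300 mm up; column from x 108 mm, a splash hood from x 40 mm, 122 mm wide, top 103 mm up.
- bed_front (a point): Middle of the front edge of the press's flat steel bed, 32 mm above the slab, 135 mm in front of press (same axes). The bed is 230 mm long. On it two steel guide strips, inner faces 94 mm apart, 14 mm tall, run along x from 50 to 240 mm behind this point; the mould slides between them.
- ram (a point): Centre of the platen's underside on the ram axis, 124 mm above the slab (press axes). Below it, hidden behind the mould, a dark steel stop stands across the slideway, 44 mm wide, 44 mm tall above the bed. Its face is 40 to 76 mm behind this axis along x, set differently each time. Its thumbscrew holds it against pushes up to about 10 N (mould friction taken off); harder pushes shift it back.
- mould_front (a point): Centre of the front face of the white plaster mould, half-way up: 28 mm above the bed, 60 mm above the slab. The block is 110 mm long, 90 mm wide, 56 mm tall, 0.45 to 0.9 kg, standing loose on the bed between the strips, 19 to 65 mm short of the stop. Sliding friction is 2.5 to 8.5 N. The point's x points from the front to the back face (into the press), z up.
- mould_back (a point): Centre of the mould's back face, 110 mm behind mould_front along the mould's x, half-way up; this face meets the stop.
- boxwood_mid (a point): Middle of the boxwood modelling tool: a straight yellow wooden stick 200 mm long, 14 mm wide and thick over its middle 130 mm, 40 g. x runs along the stick to its blunt end (12 mm thick, tip 100 mm from here); the other end is a thin rounded paddle. It lies level in its rest, this point 39 mm above the slab, blunt end away from the robot.
- rest: Dark wooden tool rest, fixed, 150 mm long in x, 70 mm wide; origin on the slab under its centre. Two uprights at x -62 and +62 mm (12 mm thick, tops 51 mm above the slab) each have a notch 30 mm wide in y with its floor 32 mm above the slab; the tool lies along x in both. Between the uprights the base is 10 mm high.
- jar: Chipped white enamel jar with blue rim and brushes in it, 92 mm diameter, 150 mm tall with brushes; origin under its centre. Leave alone.
- whistle_a: Unfired terracotta bird whistle, about 118 mm long, 52 mm wide, 71 mm tall; origin under its middle. Fragile, leave alone.
- whistle_b: A second unfired terracotta bird whistle, same size; origin under its middle. Fragile, leave alone.
- scraper: Tin scraper with wooden handle, lying flat, 145 mm long, 62 mm wide, 14 mm tall. Leave alone.
- spare_half: Spare plaster mould half, 100 x 80 x 34 mm, lying flat; origin under its centre. Leave alone.
Mind the look-alikes: they are no part of the job. Of the things that look like the part that bears boxwood_mid, the smaller one is meant. What is shaped like the part that bears mould_front but purple is not meant.

How it is judged:
By the outcome, as a careful person would: the job done as asked, in the order asked, and still so for the second after the job is handed in, with the robot touching nothing.
It also fails if it takes over 72 s, if anything falls off the work surface, if the arm or the gripper's body presses on something with over 40 N, if the wrist force passes 120 N, or if a joint passes its speed limit or range.

## Working session

There is one attempt and no reset: what is moved stays moved. The work goes in short steps, Python scripts to look and compute and a shell command to move; the robot and the scene stay as the last step left them, time stands still between calls to the robot, and variables do not carry over. Pictures are saved under pics/ and viewed, at most 10 in all, crops included, and the job is handed in when it is done.

```bash
mkdir -p pics; python3 - <<'E'
from rig import manip,get_image,camera_info
import cv2
for n in("side","top"):
    cv2.imwrite(f"pics/{n}0.png",get_image(n)); c=camera_info(n); print(n,c["mtx"],c["rvec"],c["tvec"])
print(manip.get_state())
E
```

```text
side [[489.38092672   0.         316.33469103]
 [  0.         489.38092672 241.49548517]
 [  0.           0.           1.        ]] [ 0.05229875 -2.89693589  1.1442793 ] [0.45058027 0.06023653 1.15920485]
top [[592.15847752   0.         313.89095344]
 [  0.         592.15847752 242.32111683]
 [  0.           0.           1.        ]] [ 2.19404158 -2.13176012  0.16393632] [-0.03722718  0.47265734  1.65022849]
{'clock': 0.1, 'qpos': array([-1.23700919e+00,  2.76569484e-01,  1.50602246e+00,  2.24421558e-05,
        1.36068852e+00, -1.21013116e-01]), 'qd': array([-0.00037277, -0.00168841, -0.00357612, -0.00037017,  0.00080534,
       -0.00022354]), 'effort': array([ 1.59475247e-03, -4.17701125e+01, -2.46404421e+01, -1.72944522e-05,
        5.80107022e-03, -2.52224758e-06]), 'position': array([ 0.25242826, -0.51610564,  0.23049834]), 'ee_rot': array([-8.40300355e-04,  9.74255999e-01,  2.25442977e-01, -7.87011304e-05]), 'contact_force': array([-0.15974914,  0.47724656,  0.48949755]), 'moment': array([-0.02936927,  0.04446968,  0.02055069]), 'gripper_force': 0.0, 'width': 0.08566283769613763}
```

View pics/top0.png

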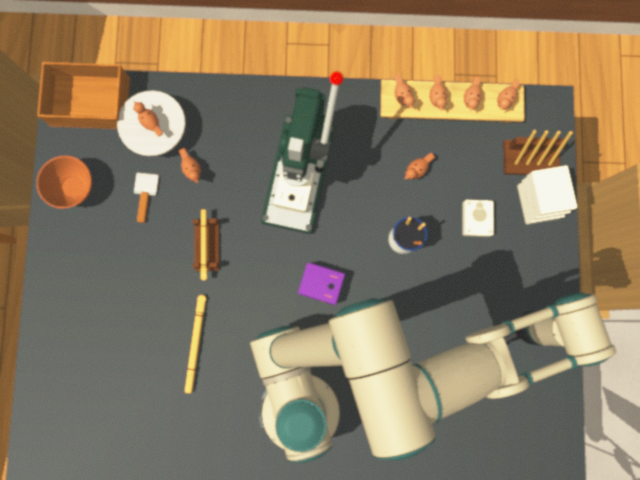

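View pics/side0.png

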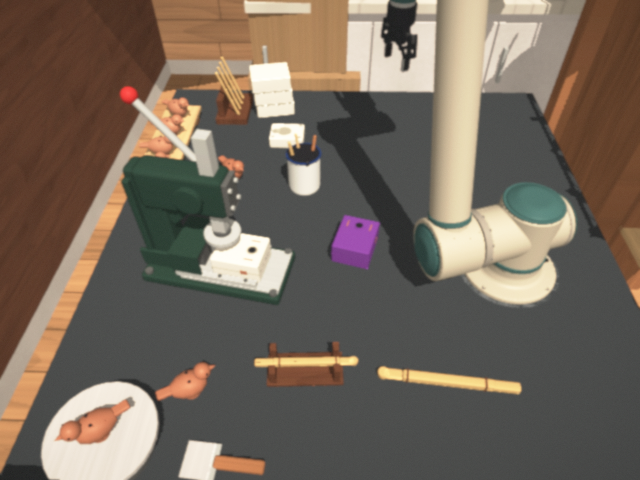

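The top view shows two yellow stick-like tools: the short one in the dark rest at (205,245) and a longer one lying loose at (195,343). I choose the one in the rest. Two blocks match the mould: the white one on the press bed at (293,195) and the purple decoy at (322,283), so I choose the white one. Next is a close crop to check the choice.

```bash
python3 - <<'E'
import cv2
a=cv2.imread("pics/top0.png")[140:290,170:350]
cv2.imwrite("pics/c1.png",cv2.resize(a,None,fx=4,fy=4,interpolation=cv2.INTER_CUBIC))
E
cat > h.py <<'E'
import numpy as np,cv2
from rig import manip,get_image,camera_info
def ray(ci,px):
    R=cv2.Rodrigues(np.array(ci["rvec"],float))[0];t=np.array(ci["tvec"],float).ravel()
    d=R.T@np.linalg.inv(ci["mtx"])@np.array([px[0],px[1],1.]); return -R.T@t,d
def at(ci,px,z):
    c,d=ray(ci,px); return c+d*(z-c[2])/d[2]
def proj(ci,P):
    return cv2.projectPoints(np.array(P,float).reshape(-1,3),np.array(ci["rvec"],float),np.array(ci["tvec"],float),np.array(ci["mtx"]),None)[0][:,0]
E
```

```text
(no output)
```

View pics/c1.png

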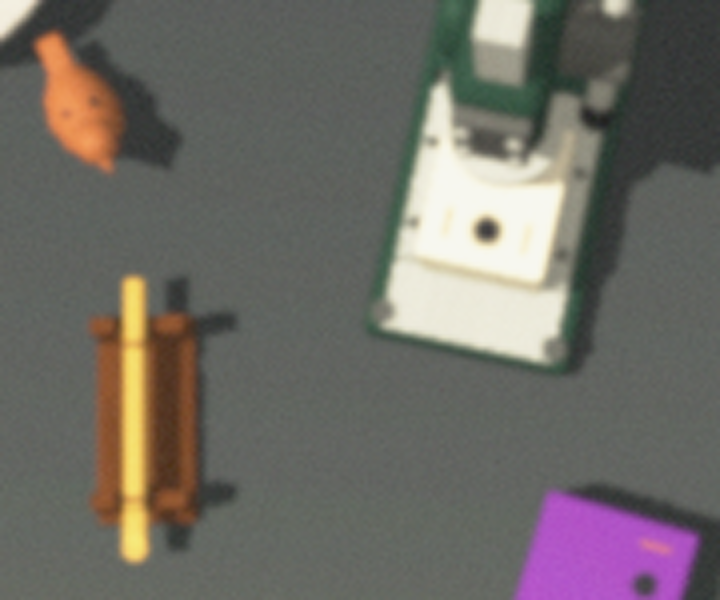

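The crop shows the stick in the rest, with crop ends at (133,277) and (136,563). The white mould's front top edge runs (412,258)–(548,287), and the foot's front corners are at (368,331) and (568,373). The choice holds.

```bash
python3 - <<'E'
from h import *
ci=camera_info("top")
f=lambda u,v,z:at(ci,(170+(u+.5)/4-.5,140+(v+.5)/4-.5),z)
pr=lambda n,p:print(n,p.round(4))
a,b=f(133,277,.039),f(136,563,.039);pr("blunt",a);pr("paddle",b);print("len",np.linalg.norm(a-b))
l,r=f(412,258,.088),f(548,287,.088);pr("mouldtop L",l);pr("R",r);print("w",np.linalg.norm(l-r))
L,R=f(368,331,.026),f(568,373,.026);pr("foot L",L);pr("R",R);print("w",np.linalg.norm(L-R))
L2,R2=f(437,20,.026),f(600,200,.026);print("dirs deg",np.degrees(np.arctan2(*(L2-L)[1::-1])),np.degrees(np.arctan2(*(R2-R)[1::-1])))
d=(l-r)[:2];print("mould edge normal deg",np.degrees(np.arctan2(-d[0],d[1])));d=(L-R)[:2];print("foot",np.degrees(np.arctan2(-d[0],d[1])))
for q in((95,320),(197,318),(97,520),(195,522)):pr("rest",f(*q,.051))
s=manip.get_state();c=camera_info("wrist");o,dd=ray(c,(320,240));pr("wristcam",o);pr("fwd",dd);print(s["ee_rot"])
E
```

```text
blunt [0.5586 0.2939 0.039 ]
paddle [0.3561 0.2813 0.039 ]
len 0.20289673773739797
mouldtop L [0.569  0.0943 0.088 ]
R [ 5.516e-01 -1.000e-04  8.800e-02]
w 0.09604109552381564
foot L [0.5271 0.1271 0.026 ]
R [ 0.5012 -0.0165  0.026 ]
w 0.14590956556300108
dirs deg -10.127910961485538 -8.77258473183879
mould edge normal deg -10.423498667620729
foot -10.233460612904704
rest [0.5249 0.3168 0.051 ]
rest [0.5286 0.2456 0.051 ]
rest [0.3844 0.3079 0.051 ]
rest [0.385 0.24  0.051]
wristcam [ 0.3109 -0.4868  0.3744]
fwd [-0.2526 -0.1186 -0.9605]
[-8.40300355e-04  9.74255999e-01  2.25442977e-01 -7.87011304e-05]
```

```bash
python3 -m crank '{"translation":[[0,0,0],[0,0,0],[0,0,0],[12,-38,0],[12,-38,0],[12,-38,0],[12,-38,0],[12,-38,0]],"roll":[0.132,0.132,0.13,0,0,0,0,0],"fingers":[1,1,1,1,1,1,1,1]}' 60
python3 -m crank '{"translation":[[12,-38,0],[12,-38,0],[12,-38,0],[12,-38,0],[12,-38,0],[12,-38,0],[12,-38,0],[12,-38,0]],"roll":[0,0,0,0,0,0,0,0],"fingers":[1,1,1,1,1,1,1,1]}'
```

```text
clock: 0.9
position: [0.3009, -0.3215, 0.2309]
ee_rot: [-0.0, 1.0, 0.03, -0.0]
contact_force: [1.7, -0.4, -0.1]
width: 0.0853
gripper_force: 0.0
clock: 1.7
position: [0.3781, -0.0124, 0.2312]
ee_rot: [0.0, 1.0, 0.03, 0.0]
contact_force: [0.9, -0.3, 0.6]
width: 0.0854
gripper_force: 0.0
```

```bash
python3 -m crank '{"translation":[[11,-37,0],[11,-37,0],[11,-37,0],[11,-37,0],[11,-37,0],[11,-37,0],[11,-37,0],[10,-35,0]],"roll":[0,0,0,0,0,0,0,0],"fingers":[1,1,1,1,1,1,1,1]}'
python3 - <<'E'
from h import *
import json
s=manip.get_state();c=camera_info("wrist");cv2.imwrite("pics/w1.png",get_image("wrist"))
json.dump({k:np.array(v).tolist() for k,v in c.items() if k in("mtx","rvec","tvec")},open("w1.json","w"))
print(s["position"],s["ee_rot"],s["qpos"].round(2),s["contact_force"])
for p in((.5586,.2939,.039),(.3561,.2813,.039)):print(proj(c,p))
E
```

```text
clock: 2.5
position: [0.4472, 0.2865, 0.2308]
ee_rot: [0.0, 1.0, 0.031, -0.0]
contact_force: [0.5, -0.1, 0.5]
width: 0.0852
gripper_force: 0.0
[0.44716253 0.28645315 0.23082189] [ 2.02145732e-04  9.99528828e-01  3.06921518e-02 -2.71650152e-04] [ 0.44  0.21  1.6  -0.    1.34  1.95] [ 0.46107262 -0.1152273   0.49736804]
[[320.76911006  86.83712037]]
[[321.10658752 293.33138709]]
```

View pics/w1.png

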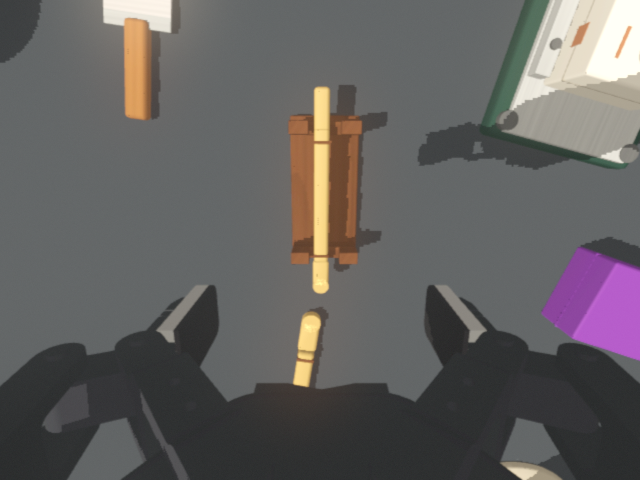

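The wrist view shows the stick centred in line with the tool: blunt end (322,87), paddle end (320,293). This agrees with the prediction. The front upright top spans (288..362,115..134) and the rear one (291..358,250..264).

```bash
python3 - <<'E'
from h import *
import json
c={k:np.array(v) for k,v in json.load(open("w1.json")).items()}
for n,p,z in(("blunt",(322,87),.039),("paddle",(320.5,293),.039),("FL",(288,116),.051),("FR",(362,117),.051),("RL",(291,264),.051),("RR",(358,264),.051),("footcorner",(483,127),.026),("bed screw",(507,120),.032)):print(n,at(c,p,z).round(4))
E
python3 -m crank '{"translation":[[0,0,40],[0,0,40],[0,0,40],[0,0,35],[0,0,25],[0,0,15],[0,0,10],[0,0,3]],"roll":[0,0,0,0,0,0,0,0],"fingers":[1,1,1,1,1,1,1,1]}'
```

```text
blunt [0.5585 0.2928 0.039 ]
paddle [0.3564 0.282  0.039 ]
FL [0.5311 0.3215 0.051 ]
FR [0.5343 0.2556 0.051 ]
RL [0.3916 0.3135 0.051 ]
RR [0.3956 0.2469 0.051 ]
footcorner [0.5339 0.1353 0.026 ]
bed screw [0.5412 0.1165 0.032 ]
clock: 3.35
position: [0.4466, 0.2843, 0.0222]
ee_rot: [0.0, 1.0, 0.03, -0.001]
contact_force: [0.1, 0.9, 0.2]
width: 0.0856
gripper_force: 0.0
```

```bash
python3 -m crank '{"translation":[[0,0,0],[0,0,0],[0,0,0],[0,0,0],[0,0,0],[0,0,0],[0,0,0],[0,0,0]],"roll":[0,0,0,0,0,0,0,0],"fingers":[0.1,0.1,0,0,0,0,0,0]}' 60
python3 -m crank '{"translation":[[0,0,0],[0,0,-10],[0,0,-20],[0,0,-30]],"roll":[0,0,0,0],"fingers":[0,0,0,0]}'
```

```text
clock: 4.15
position: [0.4476, 0.2849, 0.0239]
ee_rot: [-0.0, 1.0, 0.03, 0.001]
contact_force: [-1.3, -0.4, 5.6]
width: 0.0125
gripper_force: 59.0
clock: 4.55
position: [0.4459, 0.284, 0.0827]
ee_rot: [0.001, 1.0, 0.03, -0.002]
contact_force: [1.5, 1.9, -0.7]
width: 0.013
gripper_force: 58.5
```

```bash
python3 -m crank '{"translation":[[-8,35,0],[-8,35,0],[-8,35,0],[-8,35,0],[-8,35,0],[-7,33,0],[0,0,0],[0,0,0]],"roll":[0,0,0,0,0,0,0.118,0.118],"fingers":[0,0,0,0,0,0,0,0]}'
python3 -m crank '{"translation":[[0,0,0],[0,0,0]],"roll":[0,0],"fingers":[0,0]}'
python3 - <<'E'
from h import *
import json
s=manip.get_state();c=camera_info("wrist");cv2.imwrite("pics/w2.png",get_image("wrist"))
json.dump({k:np.array(v).tolist() for k,v in c.items() if k in("mtx","rvec","tvec")},open("w2.json","w"))
print(s["position"],s["ee_rot"],s["contact_force"])
E
```

```text
clock: 5.35
position: [0.4128, 0.0731, 0.0837]
ee_rot: [0.0, 0.996, -0.091, 0.0]
contact_force: [-0.1, -0.5, -0.1]
width: 0.0129
gripper_force: 58.6
clock: 5.55
position: [0.413, 0.0742, 0.0835]
ee_rot: [0.0, 0.996, -0.086, 0.0]
contact_force: [-0.2, 0.6, -0.1]
width: 0.0128
gripper_force: 58.6
[0.41299487 0.07423707 0.08348014] [ 4.80539181e-05  9.96274313e-01 -8.62408122e-02  1.11595798e-04] [-0.23222657  0.60597632 -0.10167263]
```

View pics/w2.png

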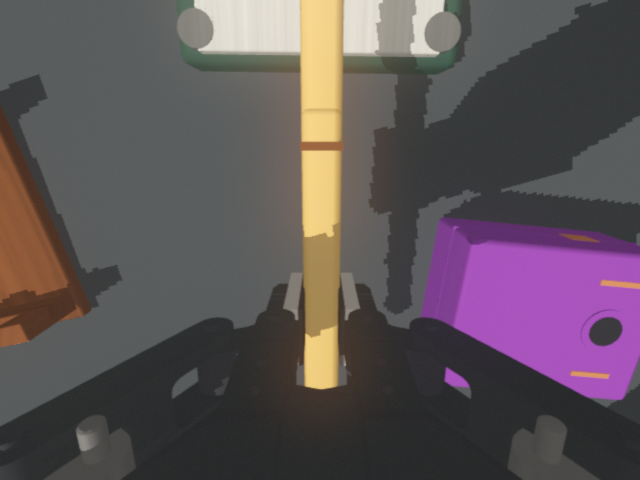

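The wrist view shows the stick gripped and in line with the press, with the tip past the top of the picture. The foot's front edge runs (181,70)–(460,68), and the purple block's near corner is at (440,220).

```bash
python3 - <<'E'
from h import *
import json
c={k:np.array(v) for k,v in json.load(open("w2.json")).items()}
P={}
for n,p,z in(("fL",(181,71),.026),("fR",(460,69),.026),("sL",(196,28),.033),("sR",(443,31),.033),("purple",(440,220),.056),("purple2",(447,387),.03)):P[n]=at(c,p,z);print(n,P[n].round(4))
for a,b in(("fL","fR"),("sL","sR")):
    d=P[a]-P[b];print(np.linalg.norm(d),np.degrees(np.arctan2(-d[0],d[1])),(P[a]+P[b])/2)
s=manip.get_state();q=s["ee_rot"];yaw=2*np.arctan2(q[2],q[1]);u=np.array([np.cos(yaw),np.sin(yaw)]);n=np.array([-u[1],u[0]])
print("yaw",np.degrees(yaw))
for k in P:print(k,"rel tcp along,left",((P[k]-s["position"])[:2]@np.array([u,n]).T).round(4))
E
```

```text
fL [0.5255 0.1313 0.026 ]
fR [ 0.5006 -0.0162  0.026 ]
sL [0.5417 0.116  0.033 ]
sR [ 0.5189 -0.0062  0.033 ]
purple [0.4281 0.0106 0.056 ]
purple2 [0.3045 0.0077 0.03  ]
0.14955769876837136 -9.556721497571464 [0.51303891 0.05751396 0.026     ]
0.12431877457018228 -10.550746307946158 [0.53029765 0.05487803 0.033     ]
yaw -9.903818561308292
fL rel tcp along,left [0.101  0.0754]
fR rel tcp along,left [ 0.1019 -0.0742]
sL rel tcp along,left [0.1196 0.0631]
sR rel tcp along,left [ 0.1182 -0.0612]
purple rel tcp along,left [ 0.0258 -0.0602]
purple2 rel tcp along,left [-0.0953 -0.0844]
```

```bash
python3 -m crank '{"translation":[[0,0,15],[0,0,15],[5,0,5],[10,0,0],[7,0,0],[4,0,0],[0,0,0],[0,0,0]],"roll":[0,0,0,0,0,0,0,0],"fingers":[0,0,0,0,0,0,0,0]}'
python3 - <<'E'
from h import *
s=manip.get_state();print(s["position"],s["contact_force"])
cv2.imwrite("pics/s2.png",cv2.resize(get_image("side")[200:380,120:360],None,fx=3.3,fy=3.3,interpolation=cv2.INTER_CUBIC))
E
```

```text
clock: 6.4
position: [0.4387, 0.0697, 0.0485]
ee_rot: [0.0, 0.996, -0.087, 0.0]
contact_force: [0.3, -0.7, 0.3]
width: 0.0129
gripper_force: 58.6
[0.43867639 0.06967775 0.04851771] [ 0.29829879 -0.68082183  0.2719671 ]
```

View pics/s2.png

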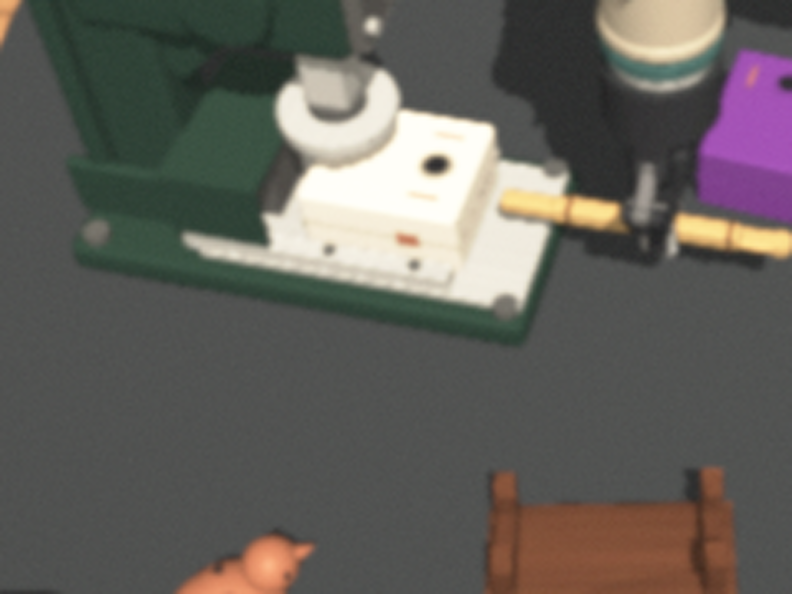

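The side crop shows the stick level, its tip at crop (503,200), about 10 mm short of the centre of the mould's front face. Now I nudge slowly.

```bash
python3 -m crank '{"translation":[[2,0,0],[2,0,0],[2,0,0],[2,0,0]],"roll":[0,0,0,0],"fingers":[0,0,0,0]}'
python3 -m crank '{"translation":[[2,0,0],[2,0,0],[2,0,0]],"roll":[0,0,0],"fingers":[0,0,0]}'
```

```text
clock: 6.85
position: [0.4467, 0.0683, 0.0483]
ee_rot: [0.0, 0.996, -0.088, 0.0]
contact_force: [-0.2, -0.2, -1.6]
width: 0.0131
gripper_force: 58.6
clock: 7.15
position: [0.4526, 0.0672, 0.0483]
ee_rot: [0.0, 0.996, -0.087, -0.0]
contact_force: [-0.5, -0.3, -1.1]
width: 0.0126
gripper_force: 58.6
```

```bash
python3 -m crank '{"translation":[[2,0,0],[2,0,0]],"roll":[0,0],"fingers":[0,0]}'
python3 -m crank '{"translation":[[2,0,0],[2,0,0]],"roll":[0,0],"fingers":[0,0]}'
python3 -m crank '{"translation":[[2,0,0],[2,0,0]],"roll":[0,0],"fingers":[0,0]}'
```

```text
clock: 7.35
position: [0.4551, 0.0667, 0.048]
ee_rot: [0.0, 0.996, -0.088, -0.001]
contact_force: [-4.5, 1.3, 0.1]
width: 0.0127
gripper_force: 58.8
clock: 7.55
position: [0.4589, 0.0659, 0.048]
ee_rot: [0.0, 0.996, -0.087, -0.001]
contact_force: [-3.5, 0.6, 0.6]
width: 0.0129
gripper_force: 58.8
clock: 7.75
position: [0.464, 0.0652, 0.0482]
ee_rot: [0.0, 0.996, -0.087, -0.0]
contact_force: [-2.9, 0.1, 1.5]
width: 0.0126
gripper_force: 58.7
```

```bash
python3 -m crank '{"translation":[[2,0,0],[2,0,0],[2,0,0]],"roll":[0,0,0],"fingers":[0,0,0]}'
```

```text
clock: 8.05
position: [0.4703, 0.0641, 0.0482]
ee_rot: [0.0, 0.996, -0.087, -0.0]
contact_force: [-3.1, 0.7, -0.1]
width: 0.0127
gripper_force: 58.7
```

```bash
python3 -m crank '{"translation":[[1,0,0],[1,0,0],[1,0,0]],"roll":[0,0,0],"fingers":[0,0,0]}'
```

```text
clock: 8.35
position: [0.473, 0.0636, 0.0482]
ee_rot: [0.0, 0.996, -0.087, -0.0]
contact_force: [-2.6, 0.1, -0.6]
width: 0.0127
gripper_force: 58.6
```

```bash
python3 -m crank '{"translation":[[1.2,0,0],[1.2,0,0]],"roll":[0,0],"fingers":[0,0]}'
```

```text
clock: 8.55
position: [0.4755, 0.0632, 0.0483]
ee_rot: [0.0, 0.996, -0.088, 0.0]
contact_force: [-3.1, 1.2, -0.6]
width: 0.0125
gripper_force: 58.6
```

```bash
python3 -m crank '{"translation":[[1.2,0,0],[1.2,0,0]],"roll":[0,0],"fingers":[0,0]}'
```

```text
clock: 8.75
position: [0.4779, 0.0628, 0.0483]
ee_rot: [0.0, 0.996, -0.087, 0.0]
contact_force: [-3.6, 0.0, -0.4]
width: 0.0128
gripper_force: 58.6
```

```bash
python3 -m crank '{"translation":[[1.2,0,0],[1.2,0,0]],"roll":[0,0],"fingers":[0,0]}'
```

```text
clock: 8.95
position: [0.4802, 0.0623, 0.0483]
ee_rot: [0.0, 0.996, -0.087, 0.0]
contact_force: [-3.4, -0.2, -0.6]
width: 0.013
gripper_force: 58.6
```

```bash
python3 -m crank '{"translation":[[1.2,0,0],[1.2,0,0]],"roll":[0,0],"fingers":[0,0]}'
```

```text
clock: 9.15
position: [0.4826, 0.0619, 0.0483]
ee_rot: [0.0, 0.996, -0.087, 0.0]
contact_force: [-3.4, 1.3, -0.9]
width: 0.0125
gripper_force: 58.6
```

```bash
python3 -m crank '{"translation":[[1.2,0,0],[1.2,0,0]],"roll":[0,0],"fingers":[0,0]}'
```

```text
clock: 9.35
position: [0.4836, 0.0617, 0.048]
ee_rot: [0.0, 0.996, -0.088, -0.001]
contact_force: [-5.6, 1.6, 0.3]
width: 0.0128
gripper_force: 58.8
```

Position is lagging and the force is rising, so this is probably the stop. I'll confirm with a small step.

```bash
python3 -m crank '{"translation":[[0.5,0,0],[0,0,0]],"roll":[0,0],"fingers":[0,0]}'
```

```text
clock: 9.55
position: [0.4836, 0.0617, 0.0479]
ee_rot: [0.0, 0.996, -0.087, -0.002]
contact_force: [-6.2, 2.1, 0.6]
width: 0.0129
gripper_force: 58.8
```

```bash
python3 -m crank '{"translation":[[0.7,0,0],[0,0,0]],"roll":[0,0],"fingers":[0,0]}'
```

```text
clock: 9.75
position: [0.4835, 0.0616, 0.0479]
ee_rot: [0.0, 0.996, -0.087, -0.002]
contact_force: [-7.1, 1.5, 2.0]
width: 0.0129
gripper_force: 58.9
```

The mould is seated: the force rises with no motion, about 4 N net on the stop. Backing off.

```bash
python3 -m crank '{"translation":[[-2,0,0],[-8,0,0],[-20,0,0],[-30,0,0],[0,0,-20],[0,0,-30],[0,0,0],[0,0,0]],"roll":[0,0,0,0,0,0,-0.118,-0.118],"fingers":[0,0,0,0,0,0,0,0]}'
python3 -m crank '{"translation":[[0,0,0],[0,0,0]],"roll":[0,0],"fingers":[0,0]}'
python3 - <<'E'
from h import *
s=manip.get_state();p=s["position"];q=s["ee_rot"];y=2*np.arctan2(q[2],q[1]);print(np.degrees(y))
d=np.array([.4476,.2845])-p[:2];print(d@[np.cos(y),np.sin(y)]*1e3,d@[np.sin(y),-np.cos(y)]*1e3,p)
E
```

```text
clock: 10.55
position: [0.4295, 0.0717, 0.1]
ee_rot: [0.0, 0.999, 0.033, 0.004]
contact_force: [-1.0, 0.3, -0.8]
width: 0.0131
gripper_force: 58.7
clock: 10.75
position: [0.4278, 0.0717, 0.0986]
ee_rot: [0.0, 1.0, 0.029, 0.001]
contact_force: [0.1, 0.1, -1.3]
width: 0.0128
gripper_force: 58.6
3.341845253697427
32.208538601363514 -211.28638592915723 [0.42776278 0.07169537 0.09860227]
```

```bash
python3 -m crank '{"translation":[[5,-35,0],[5,-35,0],[5,-35,0],[5,-35,0],[6,-35,0],[6,-36,0],[0,0,0],[0,0,0]],"roll":[0,0,0,0,0,0,0,0],"fingers":[0,0,0,0,0,0,0,0]}'
python3 - <<'E'
from h import *
s=manip.get_state();c=camera_info("wrist");a=get_image("wrist");print(s["position"],s["ee_rot"])
cv2.imwrite("pics/w3.png",a)
# predicted stick outline at z=.039 after lowering, at front upright, for current yaw
print(proj(c,[(.52,.2885,.051),(.39,.281,.051)]))
E
```

```text
clock: 11.55
position: [0.4459, 0.2847, 0.0978]
ee_rot: [0.0, 1.0, 0.031, -0.0]
contact_force: [0.5, 0.0, -0.5]
width: 0.0125
gripper_force: 58.8
[0.44594795 0.28473373 0.09777389] [ 4.02264227e-04  9.99528551e-01  3.06998082e-02 -1.87022094e-04]
[[323.52264167 122.56582944]
 [322.51311409 341.16398961]]
```

View pics/w3.png

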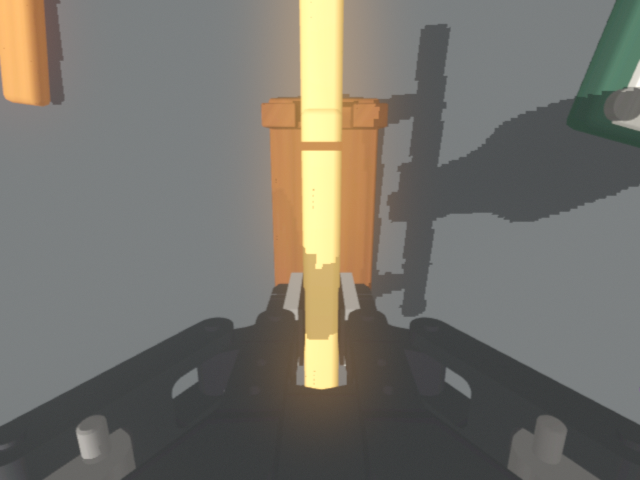

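The wrist view shows the front upright spanning 262–388 px (centre 325) and the stick's line at 322. It is centred over the notch, so I'll lower it.

```bash
python3 -m crank '{"translation":[[1,0,25],[0,0,25],[0,0,12],[0,0,5],[0,0,3],[0,0,2],[0,0,0],[0,0,0]],"roll":[0,0,0,0,0,0,0,0],"fingers":[0,0,0,0,0,0,0,0]}'
```

```text
clock: 12.4
position: [0.4476, 0.2846, 0.0269]
ee_rot: [-0.0, 1.0, 0.03, 0.001]
contact_force: [0.4, 0.5, 0.5]
width: 0.0129
gripper_force: 58.8
```

```bash
python3 -m crank '{"translation":[[0,0,1],[0,0,1],[0,0,0.5],[0,0,0]],"roll":[0,0,0,0],"fingers":[0,0,0,0]}'
```

```text
clock: 12.8
position: [0.4471, 0.2845, 0.024]
ee_rot: [-0.0, 1.0, 0.03, 0.0]
contact_force: [-0.2, 0.2, 1.9]
width: 0.0127
gripper_force: 59.2
```

```bash
python3 -m crank '{"translation":[[0,0,0],[0,0,0],[0,0,0],[0,0,0],[0,0,0],[0,0,0]],"roll":[0,0,0,0,0,0],"fingers":[0.25,0.3,0.4,0.5,0.6,0.6]}' 20
python3 -m crank '{"translation":[[0,0,-5],[0,0,-15],[0,0,-30],[0,0,-40],[0,0,-40],[0,0,-40],[0,0,0],[0,0,0]],"roll":[0,0,0,0,0,0,0,0],"fingers":[0.6,0.6,0.6,0.6,0.6,0.6,0.6,0.6]}'
python3 - <<'E'
from h import *
a=get_image("wrist")[40:320,180:440];b=get_image("side")[180:390,110:370]
cv2.imwrite("pics/f.png",np.hstack([cv2.resize(a,(380,409)),cv2.resize(b,(410,331)) if 0 else cv2.resize(b,(410,409))]))
E
```

```text
clock: 13.4
position: [0.4471, 0.2844, 0.0237]
ee_rot: [0.0, 1.0, 0.03, 0.0]
contact_force: [-0.6, -0.0, -0.1]
width: 0.0514
gripper_force: 0.0
clock: 14.2
position: [0.4474, 0.2845, 0.195]
ee_rot: [-0.0, 1.0, 0.03, 0.001]
contact_force: [-1.1, 0.1, -0.3]
width: 0.051
gripper_force: 0.0
```

View pics/f.png

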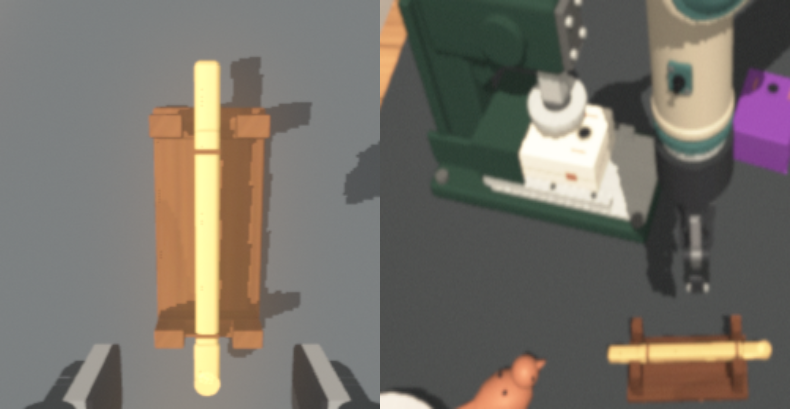

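The composite shows the stick lying in both notches (left panel, ends near (207,62) and (207,385)). The mould has been pushed back under the platen (right panel, around (565,145)), and nothing is touching the robot.

```bash
python3 -c "
from rig import manip
print(manip.sign_off())"
```

```text
the job is handed in; nothing more can be done
None
```

The job is handed in at about 14 s of robot time: the mould sits against the stop, judged by touch (about 4 N net, under the 10 N limit), the boxwood tool is back in both notches of its rest, and I touched nothing else on the bench.

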